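Shut the label dispenser's roll door and hold its dial on thread-through

ROBOT

A 6-joint arm with a two-finger parallel gripper is mounted at the origin on a cart in front of the work surface, level with it; the furniture and walls round the work are solid. World frame = base frame: x ahead of the robot, y to its left, z up, the work surface at z = 0. Lengths are in m, angles in rad, forces in N, time in s.
With the tool pointing down it reaches from about 0.25 to 0.725 m from the base axis. Payload 4 kg.
Tool frame: the origin (TCP) lies midway between the tips of the shut fingers; the grasp point (between the pads) lies 19 mm behind it; z points along the fingers, y is the line along which they close (so a half turn about z gives the same grasp; the last joint's range is limited). The gripper opens to 85 mm and grips with 20 to 120 N. Pads are 22 mm wide; open, the fingers measure 114 mm over their backs; the gripper's body (76 mm by 85 mm) begins 54 mm behind the grasp point. The pads swing forward as they close: fully open they stand 13 mm farther back than shut.
Start: joints at [-1.335, 0.241, 0.005, 1.335, 0, 1.571], TCP at [0.117, -0.486, 0.198] pointing down, gripper open.
Joint ranges: [-2.72, 2.72], [-1.05, 1.87], [-1.09, 1.28], [-1.99, 2.15], [-1.42, 1.44], [-3.14, 3.14]. Speed limits (rad/s): [2.79, 2.79, 3.14, 3.14, 3.14, 3.14].

INTERFACE

Orientations are given as a unit quaternion [x, y, z, w].
In Python, from workcell import bot gives the robot as it stands. The module is installed in compiled form; this text tells all that it offers.
- The arm moves only by the tool drive_tool, never from a script. Its arguments are lists of equal length, an entry for each row: "slide": the shift along the tool's x, y, z scaled (see below), a list of three; "rotation": the turn, a rotation vector about the tool's x, y, z scaled (see below), a list of three. A call has exactly 8 rows; each row is the pose to reach, as a shift and turn from the pose commanded when the call began, along the tool's axes at that moment; what a row does not reach only later rows make up. The controller multiplies each number of a shift by 250 mm and each number of a turn by 0.5 rad. A row lasts 1/8 s, in which the tool goes at most 62.5 mm and 10.7 degrees, less where a joint would pass 70% of its speed; a pose out of reach is approached as far as the arm can. A call with a number of a shift or a turn outside -1 to 1 is refused whole. A call with a gripper value outside its range is refused whole. "gripper" is the opening, from 0 (shut) to 1 (fully open), set as the call begins (left out, the last holds). The fingers move at their own pace and stop on an object; the grip force is fixed at half the most. Time passes only in rows, so rows that repeat a pose let the fingers close, or fill a call up. It gives the time, the measured TCP pose, the force, the opening and the grip force at its end, in the units of the state.
- bot.get_obs(): the state, without advancing time (a new reading comes with each control period).
- bot.camera(name): name is "scene" or "top" or "wrist"; returns a dict with "image" (400x640x3 uint8, red, green, blue), "z_map" (400x640 float32, m along the optical axis (not along the pixel's ray), 0 where there is no reading), "camera_matrix" (3x3 intrinsics, pixels), "xyz" and "orientation" of the camera in the world. Camera axes: x right, y up, looking along -z (the intrinsics and any distortion apply to the point x, -y, -z); pixel columns grow to the right and rows downward; lengths in m; the calibration is good to about 2 mm. A picture is of the moment at which its call begins.
- bot.job_done(): hands the job in; it is judged then, once.
The state is a dict: "clock": time; "joint_pos": joint angles; "joint_vel": joint speeds; "tau": joint torques, N m; "eef_pos": TCP position; "tool_rot": TCP orientation; "ft_force": force on the tool from outside, world axes, zero at the start; "ft_torque": the same for the moment, N m; "grip_width": finger opening in m; "grasp_force": force on a finger pad.
Only numpy, scipy, OpenCV 4.12 (cv2) and the standard library are available. Lean on these libraries where they do the work, as an engineer would, in place of code of your own. Each camera call takes 0.05 s, during which the arm holds its last target. There are 200 camera calls.

TASK

A fresh roll has just been put into the label dispenser: push its blue-framed roll door shut until it clicks home on its catch, and only then turn the red dial on top clockwise, past its first two clicks, to the third (the green mark, the end of its travel), which makes the machine thread the labels. The dial springs back as soon as it is let go, so keep hold of it there with the gripper's fingers: finish while still holding it on the third click, with the door still shut. Leave the parcels and the other loose things on the table where they are.

Things in the scene. Friction and masses are not known exactly. Their poses are not given: they have to be found in the camera images.
- dispenser: Electric label dispenser, fixed: grey and black box 212 deep (x) x 312 wide (y) x 190 high. Origin under its middle on the table; x points from its front into it, y to the robot's left, z up. Right part (y -156 to -18): closed control tower, front face at x = -112. Left part: roll bay behind the door, with a white label roll. Flat roof at z = 190; only the dial stands above it.
- bay_door (a joint): Angle of the roll door (rad): 0 = shut, flush with the tower front; grows as it swings out towards the robot (to 1.6). Starts open, stays where it is left. A sprung roller catch holds it: closing, the door meets it at 0.07 and needs about 6 N at door_push to pass it; below 0.03 the catch pulls it home. Seated: under 0.02.
- door_hinge (a point): Point on the door's upright hinge line (left edge, inner face) at half the door's height. Turns with the door: x square through the door from outside to inside, y from free edge to hinge, z up. The door is a plate 166 wide (from here along -y), 10 thick (outer face at x = -10), 146 high (z -73 to +73): blue frame, clear window.
- door_push (a point): Good point to push on the door's outer face: 135 mm from the hinge line, 36 below the door's top edge, 148 above the table, 42 below the roof. Axes as door_hinge; as the door shuts it moves on an arc about the hinge. A black finger pull 50 high stands 10 proud of the face lower down at the free edge, its top 45 below this point.
- dial (a joint): Angle of the dial (rad): 0 = at rest, grows clockwise seen from above; clicks at 0.4, 0.8 and 1.2, end stop at 1.26. On the third click: over 1.05. The return spring pulls back with 0.10 Nm at rest to 0.17 Nm at the third click; each click adds about 0.05 Nm. Let go anywhere, it springs back to 0.
- dial_grip_mid (a point): Centre of the dial's red bar grip, on the dial's upright axis, 214 mm above the table. The bar is 56 long, 14 wide, 28 high with upright flat sides; x runs along it to the white pointer end, y across it, z up; turns with the dial. A round black skirt of radius 27 under it has its top 14 below this point; the roof is 24 below.
- parcel_a: Bystander: small brown taped carton 68x113x53, origin under its middle.
- parcel_b: Bystander: small brown taped carton 66x128x48, origin under its middle.
- marker: Bystander: capped black marker lying flat, 18x138x20, origin under its middle.
- note_pad: Bystander: yellow pad of slips 52x74x14, origin under its middle.
- tape_measure: Bystander: yellow tape measure lying on its side, 62x71x42, origin under its middle.
- stapler: Bystander: grey desk stapler 36x150x54, origin under its middle.

How it is judged:
By the outcome, as a careful person would: the job done as asked, in the order asked, and still so for the second after the job is handed in, while the arm keeps its last pose, push and grip.
It also fails if it takes over 54 s, if anything falls off the work surface, if the arm or the gripper's body presses on something with over 40 N, if the wrist force passes 120 N, or if a joint passes its speed limit or range.

## Working session

There is one attempt and no reset: what is moved stays moved. The work goes in short steps, Python scripts to look and compute and a tool call to move; the robot and the scene stay as the last step left them, time stands still between calls to the robot, and variables do not carry over. Pictures are saved under pics/ and viewed, at most 10 in all, crops included, and the job is handed in when it is done.

Besides the shell and the picture viewer there is one more tool, called after ">>>" in YAML: its name, and indented under it one key for each argument. drive_tool: Moves the arm, as the interface text tells. Shifts and turns lie within -1 to 1; 1 stands for 250 mm of shift or 0.5 rad of turn. Its arguments: {"type":"object","properties":{"slide":{"type":"array","items":{"type":"array","items":{"type":"number"}}},"rotation":{"type":"array","items":{"type":"array","items":{"type":"number"}}},"gripper":{"type":"number"}},"required":["slide","rotation"]}

```bash
mkdir -p pics
cat > h.py <<'E'
import numpy as np, cv2
from scipy.spatial.transform import Rotation as R
from workcell import bot
def snap(n,f):
    c=bot.camera(n); cv2.imwrite('pics/'+f+'.png',c['image'][:,:,::-1]); np.savez('pics/'+f+'.npz',**c); return c
def pt(c,u,v,r=1):
    z=c['z_map'][v-r:v+r+1,u-r:u+r+1]; z=np.median(z[z>0]); K=c['camera_matrix']
    p=np.array([(u-K[0,2])/K[0,0]*z,-(v-K[1,2])/K[1,1]*z,-z])
    return R.from_quat(c['orientation']).apply(p)+c['xyz']
E
python3 - <<'E'
from h import *
print({k:np.round(v,3) for k,v in bot.get_obs().items()})
for n in('scene','top'):
    c=snap(n,n+'0'); print(n,c['xyz'],c['orientation'],c['camera_matrix'].tolist(),[k for k in c])
E
```

```text
{'clock': np.float64(0.0), 'joint_pos': array([-1.335,  0.241,  0.004,  1.335,  0.   ,  1.571]), 'joint_vel': array([-0.   , -0.001, -0.   ,  0.001, -0.001,  0.002]), 'tau': array([ 1.0000e-03, -3.7232e+01,  2.5241e+01,  1.7000e-02,  0.0000e+00,
        0.0000e+00]), 'eef_pos': array([ 0.117, -0.485,  0.197]), 'tool_rot': array([ 0.993,  0.118, -0.   , -0.001]), 'ft_force': array([0.53 , 0.374, 0.246]), 'ft_torque': array([-0.007,  0.019, -0.026]), 'grasp_force': np.float64(0.0), 'grip_width': np.float64(0.085)}
scene [-0.30379128  0.87049921  1.5158173 ] [-0.13726034  0.30672627  0.87012688 -0.36049661] [[423.14184957288506, 0.0, 314.1472253892044], [0.0, 423.14184957288506, 197.85181773965064], [0.0, 0.0, 1.0]] ['image', 'z_map', 'camera_matrix', 'xyz', 'orientation']
top [0.42308349 0.13962206 1.55130428] [ 0.01317185 -0.01576768 -0.70068949  0.71317048] [[437.4630516692645, 0.0, 330.46592308618716], [0.0, 437.4630516692645, 196.38835304335856], [0.0, 0.0, 1.0]] ['image', 'z_map', 'camera_matrix', 'xyz', 'orientation']
```

View pics/scene0.png

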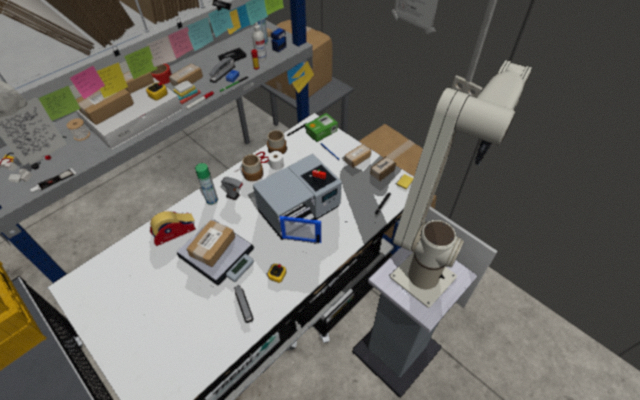

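View pics/top0.png

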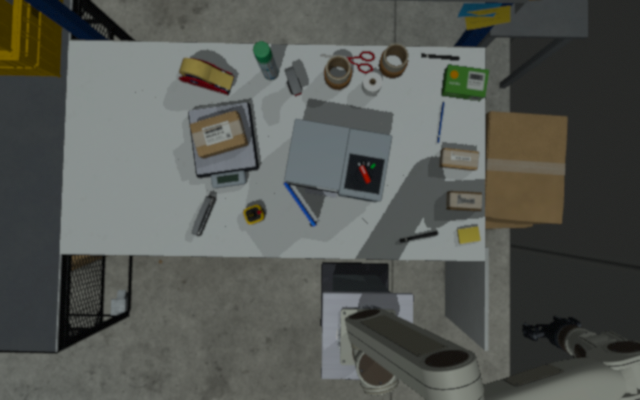

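The scene view shows the box with its blue door swung out, centred at about (300,228), and the red dial at (319,174). In the top view the door runs from its hinge at (286,183) to its free edge at (314,224), and the dial is at (364,173). I'll enlarge a crop to get better pixel positions.

Run:
```python
from h import *
c=np.load('pics/top0.npz'); im=c['image'][110:240,270:430,::-1]
cv2.imwrite('pics/crop0.png',cv2.resize(im,None,fx=4.6,fy=4.6,interpolation=cv2.INTER_CUBIC))
for u,v in[(300,130),(340,130),(300,165),(335,185),(364,173),(285,183),(300,204),(314,222),(350,195),(380,195)]: print(u,v,pt(c,u,v).round(3))
I=c['image'].astype(int)
for nm,m in(('blue',(I[...,2]>I[...,0]+50)&(I[...,2]>I[...,1]+40)),('red',(I[...,0]>I[...,1]+70)&(I[...,0]>I[...,2]+70))):
    v,u=np.nonzero(m); k=(u>275)&(u<420)&(v>120)&(v<235)
    P=np.array([pt(c,a,b,0) for a,b in zip(u[k],v[k])]); print(nm,len(P),np.nanmean(P,0))
    P=P[P[:,2]>(.12 if nm=='blue' else .21)];m=P.mean(0);w=np.linalg.svd(P[:,:2]-m[:2],full_matrices=False)[2][0];s=(P[:,:2]-m[:2])@w;print(m,w,s.min(),s.max(),P[:,2].max())
```

```text
300 130 [0.686 0.234 0.188]
340 130 [0.687 0.109 0.191]
300 165 [0.575 0.232 0.191]
335 185 [0.515 0.122 0.192]
364 173 [0.55  0.035 0.23 ]
285 183 [0.519 0.278 0.184]
300 204 [0.454 0.23  0.183]
314 222 [0.398 0.186 0.148]
350 195 [0.484 0.074 0.187]
380 195 [ 0.486 -0.019  0.191]
blue 174 [0.45255171 0.23117214 0.17666694]
[0.45261624 0.231238   0.18310246] [-0.80854529 -0.58843395] -0.08292395499135037 0.07879826565841226 0.1924583071320729
red 64 [0.5422001  0.03113715 0.22839482]
[0.5422001  0.03113715 0.22839482] [-0.87726955 -0.47999805] -0.030405282056395415 0.021157492320869487 0.23372041258138143
  return _methods._mean(a, axis=axis, dtype=dtype,
  ret = ret.dtype.type(ret / rcount)
```

View pics/crop0.png

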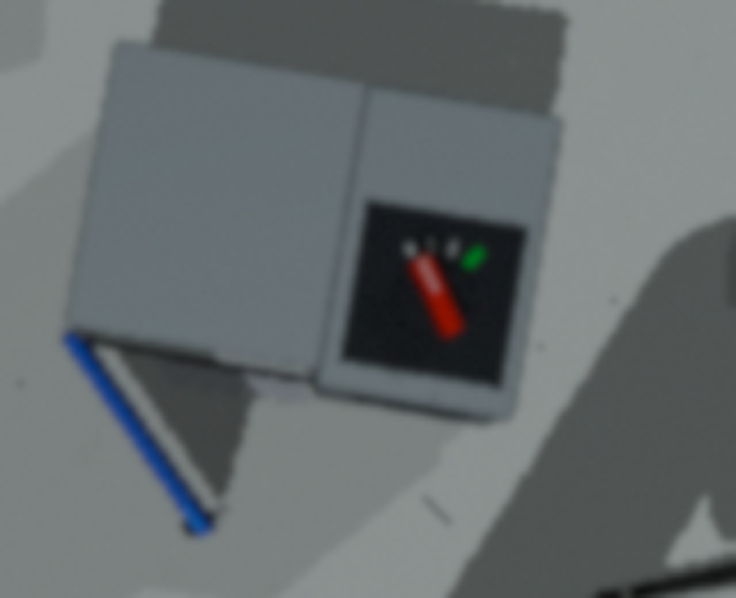

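The crop shows the roof corners at crop pixels (116,42), (562,120), (510,420) and (68,330). The dial bar's pointer end faces the white mark at (410,247) and the green mark is at (474,258). The door's outer face is on its left side, so I have to go over the door and come down to the left of it.

```bash
cat >> h.py <<'E'
import json,os
def plan(tg,start=None):
    """targets (x,y,z,theta), tool down, theta = heading of tool x; one call per list of waypoints with row counts"""
    s=start if start is not None else json.load(open('cmd.json'))
    x,y,z,t=s; sl=[];ro=[];out=[]
    for (X,Y,Z,T) in tg:
        d=np.array([X-x,Y-y,Z-z]); c,q=np.cos(t),np.sin(t)
        a=np.round(np.array([c*d[0]+q*d[1],q*d[0]-c*d[1],-d[2]])/.25,3); r=round(-(T-t)/.5,3)
        sl.append(a.tolist()); ro.append([0,0,r])
        b=a*.25; e=[x+c*b[0]+q*b[1],y+q*b[0]-c*b[1],z-b[2],t-r*.5]
    json.dump([float(v) for v in e],open('cmd.json','w'))
    print('slide',json.dumps(sl).replace(' ',''),'rot',json.dumps(ro).replace(' ',''),'end',np.round(e,4))
def lin(a,b,n): return [tuple(np.array(a)+(np.array(b)-a)*(i+1)/n) for i in range(n)]
E
python3 - <<'E'
from h import *
c=np.load('pics/top0.npz');K=c['camera_matrix'];Rc=R.from_quat(c['orientation'])
def at(x,y,z):
    u,v=270+x/4.6,110+y/4.6
    d=Rc.apply([(u-K[0,2])/K[0,0],-(v-K[1,2])/K[1,1],-1]); return (c['xyz']+d*(z-c['xyz'][2])/d[2])[:2]
for p in[(116,42),(562,120),(510,420),(68,330)]: print(at(*p,.19).round(4))
print('dial',at(436,295,.228),'ptr',at(420,258,.228),at(455,333,.228),'green',at(474,258,.19),'mark0',at(410,247,.19))
print('door',at(72,340,.184),at(203,528,.184))
w=[(.117,-.486,.198,.2365),(.25,-.32,.30,.7),(.34,-.12,.31,1.18),(.38,.08,.31,1.66),(.382,.245,.29,2.14)]
json.dump(list(w[0]),open('cmd.json','w'))
for a,b in zip(w,w[1:]): s=json.load(open('cmd.json')); plan(lin(s,b,8))
E
```

```text
[0.7194 0.2499]
[ 0.6714 -0.0549]
[ 0.4663 -0.0221]
[0.522  0.2783]
dial [0.54675829 0.03229929] ptr [0.57106564 0.04321633] [0.52186074 0.01941059] green [0.57597613 0.0037639 ] mark0 [0.58269183 0.0473521 ]
door [0.51571305 0.27605063] [0.38958256 0.18448585]
slide [[0.084,-0.065,-0.051],[0.168,-0.13,-0.102],[0.252,-0.195,-0.153],[0.336,-0.26,-0.204],[0.42,-0.326,-0.255],[0.505,-0.391,-0.306],[0.589,-0.456,-0.357],[0.673,-0.521,-0.408]] rot [[0,0,-0.116],[0,0,-0.232],[0,0,-0.348],[0,0,-0.463],[0,0,-0.579],[0,0,-0.695],[0,0,-0.811],[0,0,-0.927]] end [ 0.25 -0.32  0.3   0.7 ]
slide [[0.099,-0.047,-0.005],[0.198,-0.095,-0.01],[0.296,-0.142,-0.015],[0.395,-0.19,-0.02],[0.494,-0.237,-0.025],[0.593,-0.285,-0.03],[0.692,-0.332,-0.035],[0.79,-0.38,-0.04]] rot [[0,0,-0.12],[0,0,-0.24],[0,0,-0.36],[0,0,-0.48],[0,0,-0.6],[0,0,-0.72],[0,0,-0.84],[0,0,-0.96]] end [ 0.3399 -0.1201  0.31    1.18  ]
slide [[0.1,-0.02,-0.0],[0.2,-0.039,-0.0],[0.3,-0.059,-0.0],[0.401,-0.078,-0.0],[0.501,-0.098,-0.0],[0.601,-0.117,-0.0],[0.701,-0.137,-0.0],[0.801,-0.157,-0.0]] rot [[0,0,-0.12],[0,0,-0.24],[0,0,-0.36],[0,0,-0.48],[0,0,-0.6],[0,0,-0.72],[0,0,-0.84],[0,0,-0.96]] end [0.3799 0.08   0.31   1.66  ]
slide [[0.082,0.008,0.01],[0.164,0.017,0.02],[0.246,0.025,0.03],[0.328,0.034,0.04],[0.41,0.042,0.05],[0.492,0.05,0.06],[0.574,0.059,0.07],[0.656,0.067,0.08]] rot [[0,0,-0.12],[0,0,-0.24],[0,0,-0.36],[0,0,-0.48],[0,0,-0.6],[0,0,-0.72],[0,0,-0.84],[0,0,-0.96]] end [0.382  0.2449 0.29   2.14  ]
```

>>> drive_tool:
  slide:
    - [0.084,-0.065,-0.051]
    - [0.168,-0.13,-0.102]
    - [0.252,-0.195,-0.153]
    - [0.336,-0.26,-0.204]
    - [0.42,-0.326,-0.255]
    - [0.505,-0.391,-0.306]
    - [0.589,-0.456,-0.357]
    - [0.673,-0.521,-0.408]
  rotation:
    - [0,0,-0.116]
    - [0,0,-0.232]
    - [0,0,-0.348]
    - [0,0,-0.463]
    - [0,0,-0.579]
    - [0,0,-0.695]
    - [0,0,-0.811]
    - [0,0,-0.927]
  gripper: 0

```text
clock: 1.1
eef_pos: [0.2503, -0.3193, 0.2997]
tool_rot: [0.939, 0.343, -0.0, -0.0]
ft_force: [-0.7, -1.0, -0.6]
grip_width: -0.0001
grasp_force: 0.0
```

>>> drive_tool:
  slide:
    - [0.099,-0.047,-0.005]
    - [0.198,-0.095,-0.01]
    - [0.296,-0.142,-0.015]
    - [0.395,-0.19,-0.02]
    - [0.494,-0.237,-0.025]
    - [0.593,-0.285,-0.03]
    - [0.692,-0.332,-0.035]
    - [0.79,-0.38,-0.04]
  rotation:
    - [0,0,-0.12]
    - [0,0,-0.24]
    - [0,0,-0.36]
    - [0,0,-0.48]
    - [0,0,-0.6]
    - [0,0,-0.72]
    - [0,0,-0.84]
    - [0,0,-0.96]

```text
clock: 2.1
eef_pos: [0.34, -0.1194, 0.3093]
tool_rot: [0.831, 0.557, -0.0, -0.0]
ft_force: [-0.1, -0.2, -0.8]
grip_width: 0.0001
grasp_force: 0.0
```

>>> drive_tool:
  slide:
    - [0.1,-0.02,0]
    - [0.2,-0.039,0]
    - [0.3,-0.059,0]
    - [0.401,-0.078,0]
    - [0.501,-0.098,0]
    - [0.601,-0.117,0]
    - [0.701,-0.137,0]
    - [0.801,-0.157,0]
  rotation:
    - [0,0,-0.12]
    - [0,0,-0.24]
    - [0,0,-0.36]
    - [0,0,-0.48]
    - [0,0,-0.6]
    - [0,0,-0.72]
    - [0,0,-0.84]
    - [0,0,-0.96]

```text
clock: 3.1
eef_pos: [0.3799, 0.0805, 0.3092]
tool_rot: [0.674, 0.738, -0.0, -0.0]
ft_force: [0.4, 0.5, 0.1]
grip_width: -0.0001
grasp_force: 0.0
```

>>> drive_tool:
  slide:
    - [0.082,0.008,0.01]
    - [0.164,0.017,0.02]
    - [0.246,0.025,0.03]
    - [0.328,0.034,0.04]
    - [0.41,0.042,0.05]
    - [0.492,0.05,0.06]
    - [0.574,0.059,0.07]
    - [0.656,0.067,0.08]
  rotation:
    - [0,0,-0.12]
    - [0,0,-0.24]
    - [0,0,-0.36]
    - [0,0,-0.48]
    - [0,0,-0.6]
    - [0,0,-0.72]
    - [0,0,-0.84]
    - [0,0,-0.96]

```text
clock: 4.1
eef_pos: [0.382, 0.2451, 0.2891]
tool_rot: [0.48, 0.878, -0.0, -0.0]
ft_force: [0.0, -1.8, -0.5]
grip_width: -0.0004
grasp_force: 0.0
```

```bash
cat >> h.py <<'E'
H=np.array([.5227,.276]); PSI=-.165
def door(a,off=0.,z=.14):
    f=PSI-a; n=np.array([np.cos(f),np.sin(f)]); d=np.array([np.sin(f),-np.cos(f)])
    p=H+.135*d-(.021+off)*n; return (p[0],p[1],z,f+np.pi)
E
python3 - <<'E'
from h import *
c=snap('wrist','w1')
print(door(.77,.03))
s=json.load(open('cmd.json')); plan(lin(s,door(.77,.03,.14),6)+[door(.77,.03)]*2)
plan([door(a,o) for a,o in((.77,.015),(.74,0),(.7,0),(.65,0),(.6,0),(.55,0),(.5,0),(.45,0))])
plan([door(a) for a in(.4,.35,.3,.26,.22,.18,.15,.12)])
E
```

```text
(np.float64(0.3837943847098069), np.float64(0.23686906542321182), 0.14, 2.206592653589793)
slide [[-0.005,-0.002,0.1],[-0.01,-0.004,0.2],[-0.015,-0.006,0.3],[-0.021,-0.007,0.4],[-0.026,-0.009,0.5],[-0.031,-0.011,0.6],[-0.031,-0.011,0.6],[-0.031,-0.011,0.6]] rot [[0,0,-0.022],[0,0,-0.044],[0,0,-0.067],[0,0,-0.089],[0,0,-0.111],[0,0,-0.133],[0,0,-0.133],[0,0,-0.133]] end [0.3838 0.2369 0.14   2.2065]
slide [[-0.06,-0.0,-0.0],[-0.136,-0.002,-0.0],[-0.158,-0.005,-0.0],[-0.185,-0.006,-0.0],[-0.213,-0.007,-0.0],[-0.24,-0.005,-0.0],[-0.267,-0.003,-0.0],[-0.294,0.001,-0.0]] rot [[0,0,-0.0],[0,0,-0.06],[0,0,-0.14],[0,0,-0.24],[0,0,-0.34],[0,0,-0.44],[0,0,-0.54],[0,0,-0.64]] end [0.4277 0.1779 0.14   2.5265]
slide [[-0.027,-0.004,-0.0],[-0.054,-0.006,-0.0],[-0.082,-0.007,-0.0],[-0.104,-0.006,-0.0],[-0.125,-0.005,-0.0],[-0.147,-0.003,-0.0],[-0.163,-0.001,-0.0],[-0.18,0.002,-0.0]] rot [[0,0,-0.1],[0,0,-0.2],[0,0,-0.3],[0,0,-0.38],[0,0,-0.46],[0,0,-0.54],[0,0,-0.6],[0,0,-0.66]] end [0.4647 0.1523 0.14   2.8565]
```

View pics/w1.png

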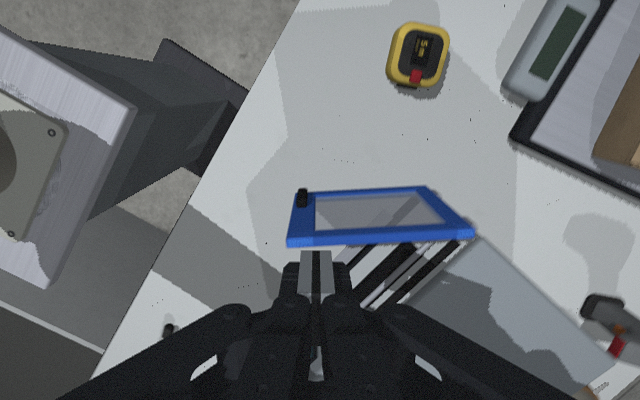

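The wrist view shows the door's outer face, with its top edge running from (288,243) to (474,235), and the fingertips at (316,252). I'll measure that edge before I come down.

Run:
```python
from h import *
c=np.load('pics/w1.npz'); print(c['xyz'])
for u,v in[(292,241),(380,240),(466,234),(292,236),(380,235),(316,262),(417,60)]: print(u,v,pt(c,u,v).round(4))
print(door(.77,0),H+.166*np.array([np.sin(-.935),-np.cos(-.935)]))
```

```text
[0.34160977 0.30987978 0.46545348]
292 241 [0.3925 0.192  0.1842]
380 240 [0.4566 0.2345 0.1845]
466 234 [0.5162 0.2795 0.1843]
292 236 [0.391  0.1935 0.178 ]
380 235 [0.4542 0.2381 0.1835]
316 262 [0.3777 0.2538 0.338 ]
417 60 [0.4215 0.3988 0.0359]
(np.float64(0.4016089375010289), np.float64(0.21273109307985275), 0.14, 2.206592653589793) [0.38913655 0.17742614]
```

>>> drive_tool:
  slide:
    - [-0.005,-0.002,0.1]
    - [-0.01,-0.004,0.2]
    - [-0.015,-0.006,0.3]
    - [-0.021,-0.007,0.4]
    - [-0.026,-0.009,0.5]
    - [-0.031,-0.011,0.6]
    - [-0.031,-0.011,0.6]
    - [-0.031,-0.011,0.6]
  rotation:
    - [0,0,-0.022]
    - [0,0,-0.044]
    - [0,0,-0.067]
    - [0,0,-0.089]
    - [0,0,-0.111]
    - [0,0,-0.133]
    - [0,0,-0.133]
    - [0,0,-0.133]

```text
clock: 5.15
eef_pos: [0.3845, 0.2366, 0.1403]
tool_rot: [0.451, 0.892, 0.0, 0.0]
ft_force: [0.6, -0.3, 1.5]
grip_width: 0.0002
grasp_force: 0.0
```

>>> drive_tool:
  slide:
    - [-0.06,0,0]
    - [-0.136,-0.002,0]
    - [-0.158,-0.005,0]
    - [-0.185,-0.006,0]
    - [-0.213,-0.007,0]
    - [-0.24,-0.005,0]
    - [-0.267,-0.003,0]
    - [-0.294,0.001,0]
  rotation:
    - [0,0,0]
    - [0,0,-0.06]
    - [0,0,-0.14]
    - [0,0,-0.24]
    - [0,0,-0.34]
    - [0,0,-0.44]
    - [0,0,-0.54]
    - [0,0,-0.64]

```text
clock: 6.15
eef_pos: [0.4292, 0.1769, 0.1407]
tool_rot: [0.303, 0.953, 0.001, 0.001]
ft_force: [-0.4, 0.2, 0.6]
grip_width: -0.0001
grasp_force: 0.2
```

>>> drive_tool:
  slide:
    - [-0.027,-0.004,0]
    - [-0.054,-0.006,0]
    - [-0.082,-0.007,0]
    - [-0.104,-0.006,0]
    - [-0.125,-0.005,0]
    - [-0.147,-0.003,0]
    - [-0.163,-0.001,0]
    - [-0.18,0.002,0]
  rotation:
    - [0,0,-0.1]
    - [0,0,-0.2]
    - [0,0,-0.3]
    - [0,0,-0.38]
    - [0,0,-0.46]
    - [0,0,-0.54]
    - [0,0,-0.6]
    - [0,0,-0.66]

```text
clock: 7.15
eef_pos: [0.4656, 0.1515, 0.1401]
tool_rot: [0.142, 0.99, 0.0, 0.0]
ft_force: [0.4, -0.2, 0.4]
grip_width: -0.0002
grasp_force: 0.2
```

Run:
```python
from h import *
o=bot.get_obs(); print(o['joint_pos'].round(3),o['ft_force'].round(1))
c=snap('wrist','w2')
plan([door(a) for a in(.1,.08,.06,.045,.03,.02,.01,.01)])
```

```text
[ 0.315  0.253 -0.132  1.185 -0.     0.599] [ 0.4 -0.2  0.4]
slide [[-0.01,-0.002,-0.0],[-0.021,-0.003,-0.0],[-0.032,-0.004,-0.0],[-0.04,-0.005,-0.0],[-0.048,-0.005,-0.0],[-0.054,-0.006,-0.0],[-0.059,-0.006,-0.0],[-0.059,-0.006,-0.0]] rot [[0,0,-0.04],[0,0,-0.08],[0,0,-0.12],[0,0,-0.15],[0,0,-0.18],[0,0,-0.2],[0,0,-0.22],[0,0,-0.22]] end [0.4784 0.1467 0.14   2.9665]
```

View pics/w2.png

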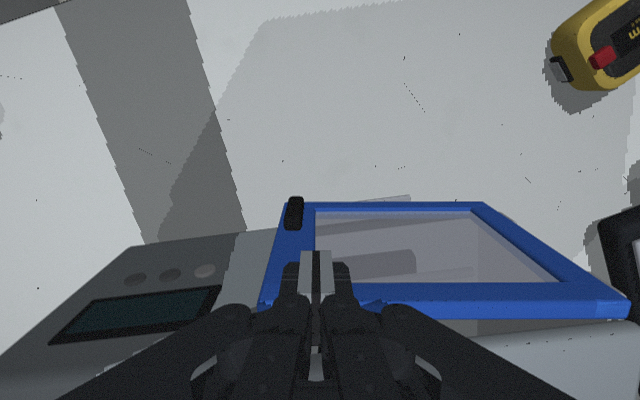

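The wrist view shows the door almost shut. Its blue top edge runs from (262,305) to (630,310), and the fingers are in contact at (316,290). I'll keep pushing.

>>> drive_tool:
  slide:
    - [-0.01,-0.002,0]
    - [-0.021,-0.003,0]
    - [-0.032,-0.004,0]
    - [-0.04,-0.005,0]
    - [-0.048,-0.005,0]
    - [-0.054,-0.006,0]
    - [-0.059,-0.006,0]
    - [-0.059,-0.006,0]
  rotation:
    - [0,0,-0.04]
    - [0,0,-0.08]
    - [0,0,-0.12]
    - [0,0,-0.15]
    - [0,0,-0.18]
    - [0,0,-0.2]
    - [0,0,-0.22]
    - [0,0,-0.22]

```text
clock: 8.2
eef_pos: [0.4796, 0.1461, 0.1397]
tool_rot: [0.088, 0.996, -0.0, 0.001]
ft_force: [0.0, 0.5, 0.5]
grip_width: 0.0001
grasp_force: 0.0
```

Run:
```python
from h import *
c=snap('wrist','w3'); Q=[]
I=c['image'].astype(int); m=(I[...,2]>I[...,0]+50)&(I[...,2]>I[...,1]+40)
v,u=np.nonzero(m); P=np.array([pt(c,a,b,0) for a,b in zip(u,v) if c['z_map'][b,a]>0])
P=P[(P[:,2]>.05)&(P[:,2]<.18)]
q=cv2.fitLine(P[:,:2].astype(np.float32),cv2.DIST_HUBER,0,.01,.01).ravel(); print('door line',q,np.arctan2(-q[0]*np.sign(q[1]),abs(q[1])), len(P))
np.save('pics/P.npy',P)
for a,b in [(60,290),(120,280),(180,262)]: print(pt(c,a,b).round(4))
for o in(-.0,): plan([door(x) for x in(.0,-.01,-.015,-.02,-.02,-.02,-.02,-.02)])
```

```text
door line [0.15228072 0.9883373  0.50472236 0.2078001 ] -0.15287548 9077
[0.4742 0.0207 0.1675]
[0.4772 0.0463 0.1606]
[0.4807 0.0697 0.1427]
slide [[-0.006,-0.001,-0.0],[-0.011,-0.002,-0.0],[-0.014,-0.002,-0.0],[-0.017,-0.002,-0.0],[-0.017,-0.002,-0.0],[-0.017,-0.002,-0.0],[-0.017,-0.002,-0.0],[-0.017,-0.002,-0.0]] rot [[0,0,-0.02],[0,0,-0.04],[0,0,-0.05],[0,0,-0.06],[0,0,-0.06],[0,0,-0.06],[0,0,-0.06],[0,0,-0.06]] end [0.4825 0.1455 0.14   2.9965]
```

View pics/w3.png

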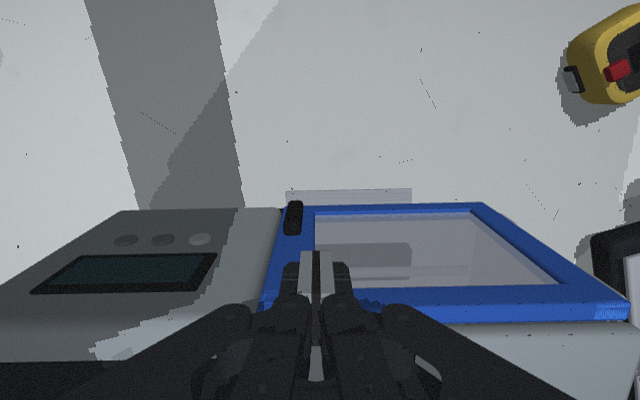

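The wrist view shows the door looking flush with the tower front, with the seam at about (272,270). I'll press a few mm further to make sure it is seated.

>>> drive_tool:
  slide:
    - [-0.006,-0.001,0]
    - [-0.011,-0.002,0]
    - [-0.014,-0.002,0]
    - [-0.017,-0.002,0]
    - [-0.017,-0.002,0]
    - [-0.017,-0.002,0]
    - [-0.017,-0.002,0]
    - [-0.017,-0.002,0]
  rotation:
    - [0,0,-0.02]
    - [0,0,-0.04]
    - [0,0,-0.05]
    - [0,0,-0.06]
    - [0,0,-0.06]
    - [0,0,-0.06]
    - [0,0,-0.06]
    - [0,0,-0.06]

```text
clock: 9.25
eef_pos: [0.4825, 0.1451, 0.1395]
tool_rot: [0.073, 0.997, -0.0, -0.0]
ft_force: [-1.3, -0.0, 1.1]
grip_width: -0.0
grasp_force: 1.1
```

```bash
cat > chk.py <<'E'
from h import *
import sys
c=snap('wrist',sys.argv[1])
def line(us,vs):
    P=np.array([pt(c,a,b,0) for a in us for b in vs if c['z_map'][b,a]>0]); P=P[(P[:,2]>.05)&(P[:,2]<.18)]
    q=cv2.fitLine(P[:,:2].astype(np.float32),cv2.DIST_HUBER,0,.01,.01).ravel(); return q,round(-np.arctan(q[0]/q[1]),4),len(P)
d=line(range(350,600,5),range(288,314,2)); t=line(range(70,240,5),range(220,250,2)); print(d,t)
q=t[0]; r=d[0][2:]-q[2:]; print('door behind tower plane', r[0]*q[1]-r[1]*q[0])
E
python3 chk.py w4
python3 - <<'E'
from h import *
plan([door(x) for x in(-.03,-.035,-.04,-.045,-.05,-.05,-.05,-.05)])
E
```

```text
(array([0.15183605, 0.9884057 , 0.5061362 , 0.21716242], dtype=float32), np.float32(-0.1524), 274) (array([0.15114437, 0.9885117 , 0.47794217, 0.03611979], dtype=float32), np.float32(-0.1517), 497)
door behind tower plane 0.0005065352
slide [[-0.005,-0.001,-0.0],[-0.008,-0.001,-0.0],[-0.01,-0.002,-0.0],[-0.013,-0.002,-0.0],[-0.016,-0.003,-0.0],[-0.016,-0.003,-0.0],[-0.016,-0.003,-0.0],[-0.016,-0.003,-0.0]] rot [[0,0,-0.02],[0,0,-0.03],[0,0,-0.04],[0,0,-0.05],[0,0,-0.06],[0,0,-0.06],[0,0,-0.06],[0,0,-0.06]] end [0.4864 0.1442 0.14   3.0265]
```

Run:
```python
from h import *
s=(.4825,.1455,.14,2.9965); json.dump(s,open('cmd.json','w'))
a=np.array([.443,.1515,.14,2.9965]); b=np.array([.443,.1515,.23,3.1])
plan(lin(s,a,3)+lin(a,b,5))
s=json.load(open('cmd.json')); m=np.array([.46,.13,.28,3.2]); plan(lin(s,m,3)+lin(m,np.array([.545,.032,.28,3.58]),5))
```

```text
slide [[0.053,0.0,-0.0],[0.107,0.001,-0.0],[0.16,0.001,-0.0],[0.16,0.001,-0.072],[0.16,0.001,-0.144],[0.16,0.001,-0.216],[0.16,0.001,-0.288],[0.16,0.001,-0.36]] rot [[0,0,-0.0],[0,0,-0.0],[0,0,-0.0],[0,0,-0.041],[0,0,-0.083],[0,0,-0.124],[0,0,-0.166],[0,0,-0.207]] end [0.443  0.1515 0.23   3.1   ]
slide [[-0.024,-0.028,-0.067],[-0.048,-0.055,-0.133],[-0.072,-0.083,-0.2],[-0.143,-0.159,-0.2],[-0.214,-0.234,-0.2],[-0.285,-0.31,-0.2],[-0.357,-0.385,-0.2],[-0.428,-0.461,-0.2]] rot [[0,0,-0.067],[0,0,-0.133],[0,0,-0.2],[0,0,-0.352],[0,0,-0.504],[0,0,-0.656],[0,0,-0.808],[0,0,-0.96]] end [0.5451 0.0319 0.28   3.58  ]
```

>>> drive_tool:
  slide:
    - [0.053,0,0]
    - [0.107,0.001,0]
    - [0.16,0.001,0]
    - [0.16,0.001,-0.072]
    - [0.16,0.001,-0.144]
    - [0.16,0.001,-0.216]
    - [0.16,0.001,-0.288]
    - [0.16,0.001,-0.36]
  rotation:
    - [0,0,0]
    - [0,0,0]
    - [0,0,0]
    - [0,0,-0.041]
    - [0,0,-0.083]
    - [0,0,-0.124]
    - [0,0,-0.166]
    - [0,0,-0.207]

```text
clock: 10.3
eef_pos: [0.4425, 0.1513, 0.2304]
tool_rot: [0.021, 1.0, 0.0, 0.0]
ft_force: [0.4, 0.1, -0.5]
grip_width: 0.0001
grasp_force: 0.0
```

>>> drive_tool:
  slide:
    - [-0.024,-0.028,-0.067]
    - [-0.048,-0.055,-0.133]
    - [-0.072,-0.083,-0.2]
    - [-0.143,-0.159,-0.2]
    - [-0.214,-0.234,-0.2]
    - [-0.285,-0.31,-0.2]
    - [-0.357,-0.385,-0.2]
    - [-0.428,-0.461,-0.2]
  rotation:
    - [0,0,-0.067]
    - [0,0,-0.133]
    - [0,0,-0.2]
    - [0,0,-0.352]
    - [0,0,-0.504]
    - [0,0,-0.656]
    - [0,0,-0.808]
    - [0,0,-0.96]
  gripper: 0.6

```text
clock: 11.3
eef_pos: [0.5452, 0.0312, 0.2798]
tool_rot: [-0.219, 0.976, -0.0, 0.0]
ft_force: [-0.5, -0.7, 0.8]
grip_width: 0.0513
grasp_force: 0.0
```

Run:
```python
from h import *
o=bot.get_obs(); print(o['joint_pos'].round(3))
c=snap('wrist','w5')
I=c['image'].astype(int); m=(I[...,0]>I[...,1]+70)&(I[...,0]>I[...,2]+70)
P=np.array([pt(c,a,b,0) for b,a in zip(*np.nonzero(m)) if c['z_map'][b,a]>0]); print(len(P))
P=P[(P[:,2]>.224)&(P[:,2]<.234)]; r=cv2.minAreaRect(P[:,:2].astype(np.float32)*1000); print(len(P),r,P.mean(0))
```

```text
[ 0.057  0.319  0.322  1.574  0.    -0.383]
1585
1194 ((550.3576049804688, 33.20453643798828), (55.01136779785156, 12.65149974822998), 25.80354881286621) [0.54666957 0.03171955 0.227678  ]
```

View pics/w5.png

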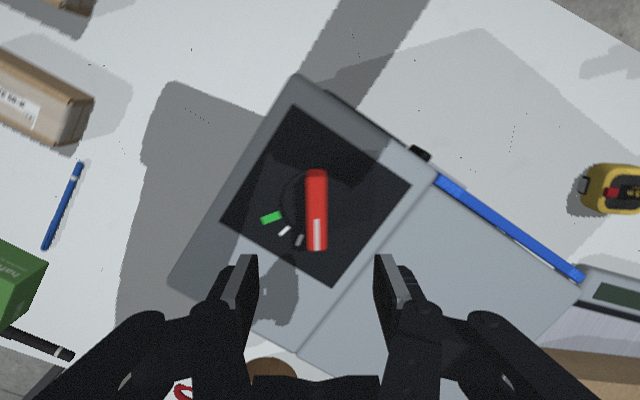

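The wrist view shows the red bar from (316,170) to (317,250), centred between the open fingers and nearly parallel to them. The green mark is at (271,217), and the door is still flush on the right. Next I'll descend, then close.

Run:
```python
from h import *
s=json.load(open('cmd.json')); b=np.array([.5497,.0329,.206,3.592]); plan(lin(s,b,6)+[b]*2)
```

```text
slide [[-0.003,-0.001,0.049],[-0.006,-0.001,0.099],[-0.009,-0.002,0.148],[-0.012,-0.003,0.197],[-0.015,-0.004,0.247],[-0.018,-0.004,0.296],[-0.018,-0.004,0.296],[-0.018,-0.004,0.296]] rot [[0,0,-0.004],[0,0,-0.008],[0,0,-0.012],[0,0,-0.016],[0,0,-0.02],[0,0,-0.024],[0,0,-0.024],[0,0,-0.024]] end [0.5496 0.0329 0.206  3.592 ]
```

>>> drive_tool:
  slide:
    - [-0.003,-0.001,0.049]
    - [-0.006,-0.001,0.099]
    - [-0.009,-0.002,0.148]
    - [-0.012,-0.003,0.197]
    - [-0.015,-0.004,0.247]
    - [-0.018,-0.004,0.296]
    - [-0.018,-0.004,0.296]
    - [-0.018,-0.004,0.296]
  rotation:
    - [0,0,-0.004]
    - [0,0,-0.008]
    - [0,0,-0.012]
    - [0,0,-0.016]
    - [0,0,-0.02]
    - [0,0,-0.024]
    - [0,0,-0.024]
    - [0,0,-0.024]

```text
clock: 12.35
eef_pos: [0.5501, 0.0324, 0.2059]
tool_rot: [-0.223, 0.975, -0.0, 0.0]
ft_force: [-0.4, 0.6, 0.1]
grip_width: 0.051
grasp_force: 0.0
```

>>> drive_tool:
  slide:
    - [0,0,0]
    - [0,0,0]
    - [0,0,0]
    - [0,0,0]
    - [0,0,0]
    - [0,0,0]
    - [0,0,0]
    - [0,0,0]
  rotation:
    - [0,0,0]
    - [0,0,0]
    - [0,0,0]
    - [0,0,0]
    - [0,0,0]
    - [0,0,0]
    - [0,0,0]
    - [0,0,0]
  gripper: 0

```text
clock: 13.35
eef_pos: [0.5498, 0.0325, 0.2056]
tool_rot: [-0.223, 0.975, 0.0, -0.0]
ft_force: [-0.1, -0.1, 0.3]
grip_width: 0.0
grasp_force: 0.0
```

Run:
```python
from h import *
print(bot.get_obs())
c=snap('wrist','w6')
```

```text
{'clock': 13.35, 'joint_pos': array([ 5.89557416e-02,  3.39257581e-01,  1.60584909e-01,  1.39214067e+00,
        1.48254909e-05, -3.90714201e-01]), 'joint_vel': array([-0.00055891, -0.00134684,  0.0007894 , -0.00034546, -0.00064588,
        0.00068125]), 'tau': array([ 7.37830942e-05, -4.22320104e+01,  2.55417788e+01,  1.56846003e-03,
       -1.36366566e-04,  7.73680000e-06]), 'eef_pos': array([0.54979012, 0.0324559 , 0.20559454]), 'tool_rot': array([-2.22945490e-01,  9.74830913e-01,  8.71602782e-06, -7.16839583e-06]), 'ft_force': array([-0.07049158, -0.09673725,  0.34741865]), 'ft_torque': array([-0.0456222 , -0.06239216, -0.00748157]), 'grasp_force': 0.0, 'grip_width': 4.139052251525387e-05}
```

View pics/w6.png

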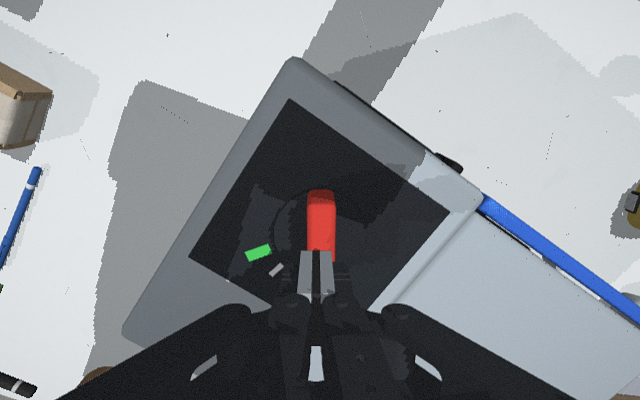

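The wrist view shows the fingers fully shut, with their tips at (316,252) hiding the bar's pointer end. The rest of the bar shows at (320,190) to (320,255). I need depths to see where the tips really are.

Run:
```python
from h import *
c=np.load('pics/w6.npz'); print(c['xyz'],c['orientation'],R.from_quat(c['orientation']).apply([0,0,-1]))
for u,v in[(320,196),(320,210),(320,225),(320,245),(308,256),(325,256),(308,275),(325,290),(258,253),(200,220),(420,250)]: print(u,v,pt(c,u,v,0).round(4),c['z_map'][v,u])
```

```text
[ 0.48118009 -0.00217187  0.38200837] [-0.08173132 -0.13038938  0.83701413  0.52509613] [ 0.27375446  0.1324419  -0.9526372 ]
320 196 [0.5254 0.0216 0.2172] 0.17225665
320 210 [0.5287 0.0231 0.2277] 0.16337574
320 225 [0.5352 0.0263 0.2283] 0.16499622
320 245 [0.5447 0.0309 0.2277] 0.16873203
308 256 [0.5428 0.0241 0.2487] 0.14730854
325 256 [0.5397 0.0305 0.2488] 0.1472941
308 275 [0.5424 0.0242 0.2651] 0.13158943
325 290 [0.5404 0.0302 0.2741] 0.12327802
258 253 [0.5797 0.0074 0.1931] 0.20820075
200 220 [ 0.5761 -0.0312  0.1907] 0.20439224
420 250 [0.537  0.0947 0.1901] 0.2108816
```

The tips really sit at z ≈ 0.245 when the reported TCP is 0.206, so the usable fingertip is about 39 mm behind the reported TCP. That means they closed above the bar. I'll open, descend most of that difference and check again.

>>> drive_tool:
  slide:
    - [0,0,0]
    - [0,0,0]
    - [0,0,0]
    - [0,0,0]
    - [0,0,0.04]
    - [0,0,0.08]
    - [0,0,0.1]
    - [0,0,0.1]
  rotation:
    - [0,0,0]
    - [0,0,0]
    - [0,0,0]
    - [0,0,0]
    - [0,0,0]
    - [0,0,0]
    - [0,0,0]
    - [0,0,0]
  gripper: 0.6

```text
clock: 14.4
eef_pos: [0.5493, 0.0324, 0.1798]
tool_rot: [-0.223, 0.975, 0.0, -0.001]
ft_force: [0.7, 0.9, 0.7]
grip_width: 0.0512
grasp_force: 0.0
```

Run:
```python
from h import *
c=snap('wrist','w7')
cv2.imwrite('pics/w7.png',c['image'][100:,120:520,::-1])
for v in range(230,330,12):
    for u in(235,255,375,395): print((u,v),pt(c,u,v,0).round(3) if c['z_map'][v,u]>0 else None,end=' ')
    print()
print(bot.get_obs()['ft_force'])
```

```text
(235, 230) [ 0.56  -0.009  0.191] (255, 230) [ 0.556 -0.     0.191] (375, 230) [0.529 0.054 0.192] (395, 230) [0.525 0.064 0.191] 
(235, 242) [ 0.567 -0.007  0.19 ] (255, 242) [0.562 0.002 0.191] (375, 242) [0.535 0.058 0.192] (395, 242) [0.53  0.067 0.192] 
(235, 254) [ 0.573 -0.004  0.191] (255, 254) [0.552 0.004 0.221] (375, 254) [0.531 0.051 0.219] (395, 254) [0.536 0.071 0.191] 
(235, 266) [ 0.554 -0.002  0.233] (255, 266) [0.556 0.006 0.223] (375, 266) [0.535 0.053 0.22 ] (395, 266) [0.527 0.055 0.232] 
(235, 278) [ 0.555 -0.     0.24 ] (255, 278) [0.561 0.008 0.224] (375, 278) [0.539 0.054 0.223] (395, 278) [0.528 0.053 0.242] 
(235, 290) [0.553 0.002 0.25 ] (255, 290) [0.565 0.01  0.226] (375, 290) [0.544 0.057 0.224] (395, 290) [0.529 0.052 0.25 ] 
(235, 302) [0.554 0.003 0.255] (255, 302) [0.569 0.012 0.229] (375, 302) [0.548 0.059 0.226] (395, 302) [0.53  0.051 0.255] 
(235, 314) [0.558 0.005 0.255] (255, 314) [0.603 0.019 0.19 ] (375, 314) [0.573 0.079 0.191] (395, 314) [0.535 0.054 0.254] 
(235, 326) [0.562 0.007 0.256] (255, 326) [0.608 0.022 0.192] (375, 326) [0.58  0.082 0.191] (395, 326) [0.538 0.056 0.256] 
[ 0.408248   -0.21398905  0.01380915]
```

View pics/w7.png

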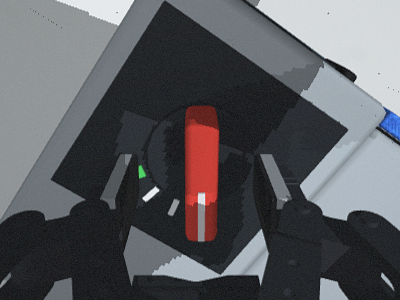

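The crop shows the bar from (201,107) to (201,240), between the open fingers with their tips at (125,155) and (270,155), z ≈ 0.219. I'll go 12 mm further down, then close.

>>> drive_tool:
  slide:
    - [0,0,0.025]
    - [0,0,0.048]
    - [0,0,0.048]
    - [0,0,0.048]
    - [0,0,0.048]
    - [0,0,0.048]
    - [0,0,0.048]
    - [0,0,0.048]
  rotation:
    - [0,0,0]
    - [0,0,0]
    - [0,0,0]
    - [0,0,0]
    - [0,0,0]
    - [0,0,0]
    - [0,0,0]
    - [0,0,0]

```text
clock: 15.45
eef_pos: [0.5498, 0.0325, 0.1687]
tool_rot: [-0.223, 0.975, 0.0, 0.0]
ft_force: [-0.3, 1.6, -0.7]
grip_width: 0.0516
grasp_force: 0.0
```

>>> drive_tool:
  slide:
    - [0,0,0]
    - [0,0,0]
    - [0,0,0]
    - [0,0,0]
    - [0,0,0]
    - [0,0,0]
    - [0,0,0]
    - [0,0,0]
  rotation:
    - [0,0,0]
    - [0,0,0]
    - [0,0,0]
    - [0,0,0]
    - [0,0,0]
    - [0,0,0]
    - [0,0,0]
    - [0,0,0]
  gripper: 0

```text
clock: 16.45
eef_pos: [0.5488, 0.0347, 0.1689]
tool_rot: [-0.224, 0.975, 0.002, -0.0]
ft_force: [-2.4, 6.1, 2.4]
grip_width: 0.0128
grasp_force: 60.2
```

>>> drive_tool:
  slide:
    - [0,0.005,0]
    - [0,0.01,0]
    - [0,0.01,0]
    - [0,0.01,0]
    - [0,0.01,0]
    - [0,0.01,0]
    - [0,0.01,0]
    - [0,0.01,0]
  rotation:
    - [0,0,0]
    - [0,0,0.1]
    - [0,0,0.25]
    - [0,0,0.4]
    - [0,0,0.55]
    - [0,0,0.7]
    - [0,0,0.85]
    - [0,0,1.0]

```text
clock: 17.45
eef_pos: [0.5487, 0.035, 0.1689]
tool_rot: [0.026, 1.0, 0.0, 0.0]
ft_force: [-0.9, 2.1, 1.8]
grip_width: 0.0127
grasp_force: 60.1
```

>>> drive_tool:
  slide:
    - [0,0,0]
    - [0,0,0]
    - [0,0,0]
    - [0,0,0]
    - [0,0,0]
    - [0,0,0]
    - [0,0,0]
    - [0,0,0]
  rotation:
    - [0,0,0.15]
    - [0,0,0.3]
    - [0,0,0.45]
    - [0,0,0.6]
    - [0,0,0.75]
    - [0,0,0.9]
    - [0,0,1.0]
    - [0,0,1.0]

```text
clock: 18.45
eef_pos: [0.5488, 0.0353, 0.1689]
tool_rot: [0.271, 0.963, 0.001, 0.0]
ft_force: [-1.3, 3.5, 3.7]
grip_width: 0.0132
grasp_force: 60.1
```

```bash
cat > st.py <<'E'
from h import *
import sys
o=bot.get_obs(); q=o['tool_rot']; print(o['clock'],o['joint_pos'].round(3),o['ft_force'].round(1),o['ft_torque'].round(3),o['grip_width'],o['grasp_force'],'turned',3.592-(2*np.arctan2(q[1],q[0]))%(2*np.pi))
c=snap('wrist',sys.argv[1])
I=c['image'].astype(int); m=(I[...,0]>I[...,1]+70)&(I[...,0]>I[...,2]+70)
P=np.array([pt(c,a,b,0) for b,a in zip(*np.nonzero(m)) if c['z_map'][b,a]>0])
P=P[(P[:,2]>.224)&(P[:,2]<.234)]; print(len(P),cv2.minAreaRect(P[:,:2].astype(np.float32)*1000))
E
python3 st.py w8
```

```text
18.45 [6.400e-02 3.520e-01 8.400e-02 1.302e+00 1.000e-03 6.130e-01] [-1.3  3.5  3.7] [0.643 0.286 0.16 ] 0.013182065883304759 60.123188495635986 turned 0.9993756856364735
3706 ((550.23876953125, 34.53377151489258), (13.647347450256348, 55.9141960144043), 58.43830871582031)
```

>>> drive_tool:
  slide:
    - [0,0,0]
    - [0,0,0]
    - [0,0,0]
    - [0,0,0]
    - [0,0,0]
    - [0,0,0]
    - [0,0,0]
    - [0,0,0]
  rotation:
    - [0,0,0.1]
    - [0,0,0.2]
    - [0,0,0.3]
    - [0,0,0.4]
    - [0,0,0.46]
    - [0,0,0.46]
    - [0,0,0.46]
    - [0,0,0.46]

```text
clock: 19.5
eef_pos: [0.5488, 0.0355, 0.1689]
tool_rot: [0.38, 0.925, 0.001, -0.0]
ft_force: [-1.3, 4.9, 4.2]
grip_width: 0.0129
grasp_force: 60.3
```

```bash
python3 st.py w9
```

```text
19.5 [6.400e-02 3.520e-01 8.400e-02 1.302e+00 1.000e-03 8.430e-01] [-1.3  4.9  4.2] [1.096 0.334 0.216] 0.012859999650989547 60.28719127178192 turned 1.2293237140213122
3719 ((549.9283447265625, 35.03945541381836), (13.679498672485352, 55.080162048339844), 45.25008773803711)
```

View pics/w9.png

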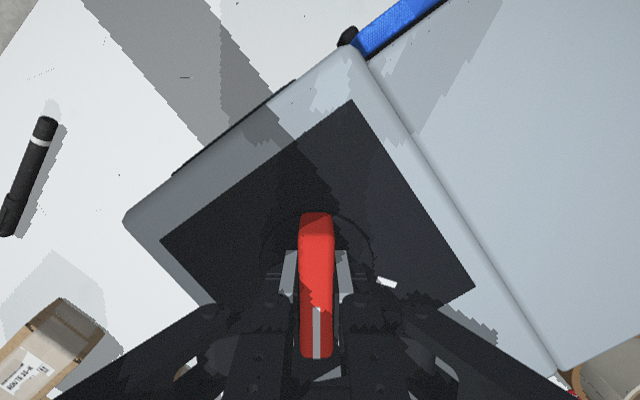

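The wrist view shows the fingers holding the bar from (316,213) to (316,357), turned 1.23 rad, and the door still flush at (395,25). I'm handing the job in.

```bash
python3 -c "
from workcell import bot
print(bot.job_done())"
```

```text
the job is handed in; nothing more can be done
None
```

I shut the roll door flush on its catch, turned the dial clockwise to about 1.23 rad (third click, over 1.05), and handed the job in at about 20 s with the gripper still holding the dial there at 60 N.

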